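Refit the cooker's fallen knob and keep it pressed in

ROBOT

A 6-joint arm with a two-finger parallel gripper is mounted at the origin on the work surface; the furniture and walls round the work are solid. World frame = base frame: x ahead of the robot, y to its left, z up, the work surface at z = 0. Lengths are in m, angles in rad, forces in N, time in s.
With the tool pointing down it reaches from about 0.275 to 0.875 m from the base axis. Payload 12.5 kg.
Tool frame: the origin (TCP) lies on the centre line of the jaws, within the pads' length; the fingertips stand r.finger_overhang ahead of it and the grasp point (between the pads) lies 3 mm ahead of it (r.finger_overhang is the distance from the TCP to the fingertips, in m); z points along the fingers, y is the line along which they close (so a half turn about z gives the same grasp; the last joint's range is limited). The gripper opens to 85 mm and grips with 20 to 120 N. Pads are 22 mm wide; open, the fingers measure 114 mm over their backs; the gripper's body (76 mm by 85 mm) begins 54 mm behind the grasp point. The pads swing forward as they close: fully open they stand 13 mm farther back than shut.
Start: joints at [1.09, 0.351, 1.652, -0, 1.139, -0.085], TCP at [0.212, 0.507, 0.215] pointing down, gripper open.
Joint ranges: [-2.75, 2.75], [-0.79, 2.1], [0.01, 2.65], [-1.57, 4.71], [0.07, 3.14], [-2.87, 2.87]. Speed limits (rad/s): [2.22, 2.22, 2.79, 3.14, 3.14, 3.14].

INTERFACE

Orientations are given as a unit quaternion [x, y, z, w].
In Python, from cell import r, optics gives the robot as it stands. The module is installed in compiled form; this text tells all that it offers. Calls block until the motion is done:
- r.move_to(position, orientation): joint-space move of the TCP to a pose.
- r.move_linear(position, rot=None, vel=0.15): straight line of the TCP; rot=None keeps the orientation; vel is the mean speed in m/s.
- r.set_joints(angles): joint-space move.
- r.set_gripper(opening, squeeze=None): opening from 0.0 (shut) to 1.0 (fully open); squeeze is the grip in N (None keeps the last); returns when the fingers have stopped.
- r.sleep(seconds).
- r.inverse_kinematics(position, orientation): joint angles nearest the present ones, or None.
- optics.get_image(name): name is "side" or "top" or "wrist"; returns a dict with "pixels" (384x512x3 uint8, red, green, blue), "depth" (384x512 float32, m along the optical axis (not along the pixel's ray), 0 where there is no reading), "fx", "fy", "cx", "cy" (pixels), "D" ([k1, k2, p1, p2, k3] as OpenCV has them; the pictures are not rectified), "camera_from_world" (4x4, takes a point from world to camera coordinates); the wrist camera has in their place "mount" (4x4, takes a point from camera to tool coordinates, whose origin is the TCP and whose axes are the flange's). Camera axes: x right, y down, z forward; pixel columns grow to the right and rows downward; lengths in m; the calibration is good to about 2 mm. A picture is of the moment at which its call begins: read the wrist's pose just before it.
A pose or a line that the arm cannot do raises r.PlanningError and nothing moves.
- r.hand_in(): hands the job in; it is judged then, once.
Readings, each from a call of its own:
- r.current_t(): time.
- r.current_q(): joint angles.
- r.current_qvel(): joint speeds.
- r.current_effort(): joint torques, N m.
- r.current_tool_pos(): TCP position.
- r.current_ee_rot(): TCP orientation.
- r.current_contact_force(): force on the tool from outside, world axes, zero at the start.
- r.current_torque(): the same for the moment, N m.
- r.current_opening(): opening from 0.0 (shut) to 1.0 (fully open).
- r.current_finger_force(): force on a finger pad.
Only numpy, scipy, OpenCV 4.12 (cv2) and the standard library are available. Lean on these libraries where they do the work, as an engineer would, in place of code of your own. Each camera call takes 0.05 s, during which the arm holds its last target. There are 200 camera calls.

TASK

The control knob has come off the small table cooker and lies toppled on the table: first stand it upright on its foot on the table. Then turn it so that the flat in its bore matches the flat of the D-shaped spindle on the cooker, slide it fully home on the spindle, and push it down against the spindle's spring as one does to light the burner. Finish while still gripping the knob and keeping it pressed in; leave the salt shaker, egg box and cup where they stand.

Things in the scene. Friction and masses are not known exactly. Their poses are not given: they have to be found in the camera images.
- knob: Loose black knob, 60 g: flat-sided bar grip 46 (x) by 22 mm (y) on a foot flange 50 x 26 x 5 mm, 40 mm tall in all. Origin: centre of its underside (z = 0 when standing); z up through the grip. At the start it lies on a wide side (+y face down): x level, z about level, top pointing left or partly to the robot, origin 13 mm up. Let go within 25 degrees of upright it tips onto its foot by itself.
- knob_bore (a point): Mouth of the D-shaped bore in the knob's underside, at the knob's origin, axes as the knob's. Bore: 14 mm deep, radius 8.3 mm, flat on the +x side 3.8 mm from the axis (0.8 mm clearance round the spindle). A thin aluminium pointer line on the knob's top runs from the middle to its +x end and down that end: the bore's flat is on the pointer's side.
- cooker: Fixed stainless-steel single-burner table cooker, 200 (its x) x 280 (its y) x 55 mm to its flat top. Origin: centre of its underside, at table height; x points away from its front. Burner and pan support (up to 88 mm above the table, radius 81 mm) are centred at x 0, y +45 mm; the bare spindle stands at x -65, y -90 mm on a round dial plate in the front right corner.
- spindle_top (a point): Centre of the top of the upright D-shaped steel spindle, which does not turn: 15 mm across, 24 mm above the cooker's top, its flat on +x (cooker's +x, towards the dash on the dial) 3 mm from the axis, tip tapered. Axes as the cooker's. The knob fits only with its x along this x (pointer to the dash). Fully home, the end of the bore rests on this point: knob origin 14 mm below it.
- spindle (a joint): How far the spindle is pressed down, m: 0 free, 0.008 at the stop. It springs back: it yields from 3 N, and takes 8 N at the stop (625 N/m). Fully home and pressed to the stop, the knob's underside is still 2 mm above the cooker's top.
- salt_shaker: Bystander: glass salt shaker with a grey cap, 44 mm in diameter, 90 mm tall, standing; origin at the centre of its underside.
- egg_box: Bystander: closed grey cardboard egg box 106 x 155 x 72 mm; origin at the centre of its underside.
- cup: Bystander: patterned cup 81 x 108 x 74 mm with a black handle, standing; origin at the centre of its underside.

How it is judged:
On the way:
1. the knob stands upright on its foot on the table (angle between knob's own z axis and vertical below 0.12 rad and height (world z) of knob below 0.006 m), for 0.2 s.
At the end, for the whole second after the job is handed in: The knob sits on the spindle, flat to flat (axes within 4 mm, turned within 0.3 rad, upright within 0.15 rad), pushed home to within 2 mm of the full 14 mm; the fingers still hold it (over 1 N) and keep the spindle pressed in by more than 4 of its 8 mm, at rest (horizontal distance between knob and spindle_top below 0.004 m and z of knob in the frame of spindle_top below -0.012 m and angle between the x axis of knob and the x axis of spindle_top, either way round below 0.3 rad and angle between knob's own z axis and vertical below 0.15 rad and value of joint spindle above 0.004 m and contact force between the fingers and knob above 1 N and linear speed of knob below 0.02 m/s); the arm keeps its last pose, push and grip.
It fails at once if the salt shaker is shifted by more than 3 cm or tipped (distance of salt_shaker from where it was at the start of the episode above 0.03 m or angle between salt_shaker's own z axis and vertical above 0.5 rad).
It fails at once if the egg box is shifted by more than 3 cm (distance of egg_box from where it was at the start of the episode above 0.03 m).
It fails at once if the cup is shifted by more than 3 cm or tipped (distance of cup from where it was at the start of the episode above 0.03 m or angle between cup's own z axis and vertical above 0.5 rad).
It also fails if it takes over 72 s, if anything falls off the work surface, if the arm or the gripper's body presses on something with over 40 N, if the wrist force passes 120 N, or if a joint passes its speed limit or range.

## Working session

There is one attempt and no reset: what is moved stays moved. The work goes in short steps, each a Python script; the robot and the scene stay as the last script left them, time stands still between calls to the robot, and variables do not carry over. Pictures are saved under pics/ and viewed, at most 13 in all, crops included, and the job is handed in when it is done.

```bash
mkdir -p pics; ls; cat > h.py <<'E'
import numpy as np, cv2
from cell import r, optics
from scipy.spatial.transform import Rotation as R
def save(n,im): cv2.imwrite('pics/'+n+'.png', cv2.cvtColor(im['pixels'],cv2.COLOR_RGB2BGR))
def cam(im, T_wt=None):
    """world_from_camera"""
    if 'camera_from_world' in im: return np.linalg.inv(np.array(im['camera_from_world']))
    return T_wt@np.array(im['mount'])
def tool():
    T=np.eye(4); T[:3,3]=r.current_tool_pos(); T[:3,:3]=R.from_quat(r.current_ee_rot()).as_matrix(); return T
def K(im): return np.array([[im['fx'],0,im['cx']],[0,im['fy'],im['cy']],[0,0,1.]])
def rays(im,uv): 
    p=cv2.undistortPoints(np.array(uv,float).reshape(-1,1,2),K(im),np.array(im['D'],float)).reshape(-1,2)
    return np.c_[p,np.ones(len(p))]
def onplane(im,uv,z,T=None):
    C=cam(im,T); d=rays(im,uv)@C[:3,:3].T; o=C[:3,3]
    return o+d*((z-o[2])/d[:,2])[:,None]
def cloud(im,T=None):
    h,w=im['depth'].shape; uv=np.stack(np.meshgrid(np.arange(w),np.arange(h)),-1).reshape(-1,2)
    C=cam(im,T); P=rays(im,uv)*im['depth'].reshape(-1,1)
    return (P@C[:3,:3].T+C[:3,3]).reshape(h,w,3)
E
python3 - <<'E'
from h import *
T=tool(); print(T.round(3), r.finger_overhang, r.current_t())
ims={n:optics.get_image(n) for n in('top','side','wrist')}
a=np.hstack([ims['top']['pixels'],ims['side']['pixels']])
for n in ims: save(n,ims[n]); print(n,cam(ims[n],T).round(3).tolist(), ims[n]['fx'])
np.save('ims.npy',ims,allow_pickle=True); np.save('T0.npy',T)
E
```

```text
pics
[[-0.923  0.386 -0.001  0.212]
 [ 0.386  0.923 -0.001  0.507]
 [ 0.    -0.001 -1.     0.214]
 [ 0.     0.     0.     1.   ]] 0.022 0.0
top [[0.026, -0.992, 0.12, 0.364], [-1.0, -0.026, -0.001, 0.087], [0.004, -0.12, -0.993, 1.139], [0.0, 0.0, 0.0, 1.0]] 376.96285947945466
side [[0.976, -0.115, 0.183, 0.279], [-0.215, -0.435, 0.874, -0.904], [-0.021, -0.893, -0.449, 0.608], [0.0, 0.0, 0.0, 1.0]] 354.3295409064755
wrist [[0.385, 0.882, 0.271, 0.143], [0.923, -0.368, -0.114, 0.536], [-0.001, 0.294, -0.956, 0.373], [0.0, 0.0, 0.0, 1.0]] 292.29912077811986
```

View pics/top.png

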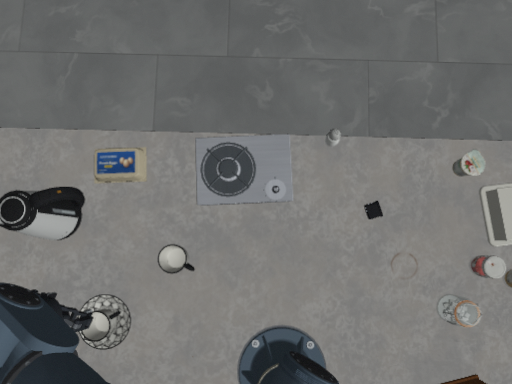

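View pics/side.png

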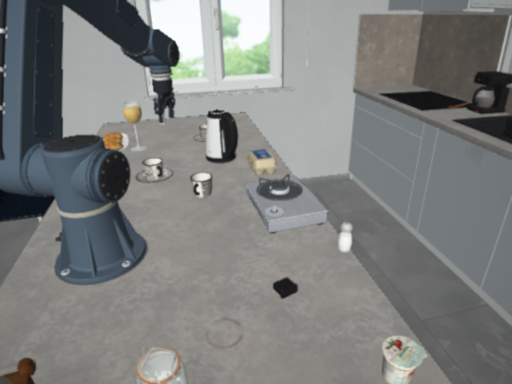

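Top view: the cooker spans (195–292, 135–205) with the spindle at (275,188). The black knob is near (373,210), the shaker at (334,137), the cup at (173,258) and the egg box at (120,165). The side view agrees. Next I'll measure roughly from the top view and move the wrist camera over the knob.

```bash
cat >> h.py <<'E'
def down(a):
    """tool pointing down, tool y (closing line) at world azimuth a"""
    y=np.array([np.cos(a),np.sin(a),0]); z=np.array([0,0,-1.]); return np.c_[np.cross(y,z),y,z]
def go(p,M): r.move_to(list(p),R.from_matrix(M).as_quat().tolist())
def ik(p,M): return r.inverse_kinematics(list(p),R.from_matrix(M).as_quat().tolist())
E
python3 - <<'E'
from h import *
ims=np.load('ims.npy',allow_pickle=True).item(); t=ims['top']
m=np.zeros((384,512),np.uint8); m[190:230,355:395]=(t['pixels'][190:230,355:395].max(2)<60)
c=max(cv2.findContours(m,0,2)[0],key=cv2.contourArea)
q=cv2.boxPoints(cv2.minAreaRect(c)); print('knob',onplane(t,q,0.024).round(3).tolist())
print('spindle',onplane(t,[[275.5,188.5]],0.079).round(3))
print('cooker',onplane(t,[[195,137],[290,136],[293,203],[197,205]],0.055).round(3).tolist())
print('shaker',onplane(t,[[334,135]],0.09).round(3))
k=onplane(t,q,0.024).mean(0)
# tool x axis toward robot (-x world) -> closing line y
for a in (np.pi/2,-np.pi/2):
    p=[k[0]+0.02,k[1],0.20]; j=ik(p,down(a)); print(a,j)
p=[k[0]+0.02,k[1],0.20]
js=[(j,a) for a in (np.pi/2,-np.pi/2) if (j:=ik(p,down(a))) is not None]
best=[x for x in js if down(x[1])[0,0]<0]; print(best)
if best:
    # swing at height first
    j=np.array(r.current_q()); 
    go([0.30,0.40,0.32],down(np.pi/2)); go([0.42,-0.1,0.32],down(np.pi/2)); go(p,down(np.pi/2))
    T=tool(); w=optics.get_image('wrist'); np.save('w1.npy',{'im':w,'T':T}); save('w1',w); print(T[:3,3],r.current_q(),r.current_t())
E
```

```text
knob [[0.483, -0.235, 0.024], [0.497, -0.277, 0.024], [0.455, -0.291, 0.024], [0.44, -0.249, 0.024]]
spindle [[0.517 0.031 0.079]]
cooker [[0.668, 0.27, 0.055], [0.679, -0.01, 0.055], [0.48, -0.022, 0.055], [0.467, 0.255, 0.055]]
shaker [[ 0.675 -0.133  0.09 ]]
1.5707963267948966 [-5.77624089e-01  3.75525830e-01  1.65503705e+00 -4.44089210e-16
  1.11102978e+00 -2.14842042e+00]
-1.5707963267948966 [-5.77624089e-01  3.75525830e-01  1.65503705e+00 -4.44089210e-16
  1.11102978e+00  9.93172238e-01]
[(array([-5.77624089e-01,  3.75525830e-01,  1.65503705e+00, -4.44089210e-16,
        1.11102978e+00, -2.14842042e+00]), 1.5707963267948966)]
[ 0.48897689 -0.26218897  0.20085891] [-5.75914494e-01  3.73208491e-01  1.65502174e+00  2.00861453e-04
  1.11178534e+00 -2.14775802e+00] 3.6583
```

View pics/w1.png

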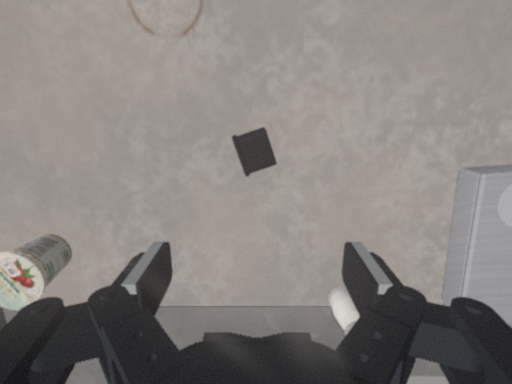

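The wrist view shows the knob at (254,151). Its wider flange edge is on the left, from (233,135) to (248,175), so the knob's top points image-right and slightly up, which is +y and a bit towards the robot. Now I'll measure it precisely and check that the tilted grasp is reachable.

```bash
cat > plan.py <<'E'
from h import *
d=np.load('w1.npy',allow_pickle=True).item(); w,T=d['im'],d['T']
m=np.zeros((384,512),np.uint8); m[110:195,215:295]=(w['pixels'][110:195,215:295].max(2)<75)
c=max(cv2.findContours(m,0,1)[0],key=cv2.contourArea)
P=onplane(w,c.reshape(-1,2),0.022,T)[:,:2]
rc=cv2.minAreaRect((P*1000).astype(np.float32)); B=cv2.boxPoints(rc)/1000
e=[B[1]-B[0],B[2]-B[1]]; L=[np.linalg.norm(x) for x in e]
h=e[int(np.argmin(L))]; h=h/np.linalg.norm(h); h*=np.sign(h[1]); C=B.mean(0)
kx=np.array([h[1],-h[0]])   # down x h
Z=cloud(w,T); zs=Z[m>0]
if __name__=='__main__':
    print('size',np.round(L,4),'h',h,np.degrees(np.arctan2(h[1],h[0])),'centre',C, 'z pct',np.percentile(zs[:,2],[5,50,95]))
    s=(P-C)@h; u=(P-C)@kx
    for lo in np.arange(-.02,.02,.005):
        k=(s>=lo)&(s<lo+.005); 
        if k.any(): print(round(lo,3),u[k].min().round(4),u[k].max().round(4))
    top=zs[zs[:,2]>0.018][:,:2]; print('depth centre',top.mean(0), ((top-C)@h).min(),((top-C)@h).max())
    H=np.array([h[0],h[1],0]); D=np.array([0,0,-1.]); X=np.array([kx[0],kx[1],0])
    for sg in (1,-1):
        for th in (-35,-30,-25,0,30,50,55,60):
            t=np.radians(th); z=D*np.cos(t)+H*np.sin(t); y=sg*X; M=np.c_[np.cross(y,z),y,z]
            g=np.r_[C,0.03]; j=ik(g-0.003*z,M); print(sg,th,None if j is None else j.round(2).tolist())
E
python3 plan.py
```

```text
size [0.0377 0.0473] h [-0.31717804  0.948366  ] 108.49235 centre [ 0.47082022 -0.2647464 ] z pct [0.02070654 0.02275508 0.02565203]
-0.02 -0.0236 0.0236
-0.015 -0.0219 0.0221
-0.01 -0.0215 0.0217
-0.005 -0.0218 0.0213
0.0 -0.0218 0.0216
0.005 -0.0221 0.0216
0.01 -0.0217 0.0215
0.015 -0.0217 0.0215
depth centre [ 0.4701527  -0.26484987] -0.0184745909683359 0.020524570624405165
1 -35 [-0.36, 0.57, 2.09, -1.44, 0.46, 0.63]
1 -30 [-0.4, 0.55, 2.06, -1.18, 0.42, 0.35]
1 -25 [-0.44, 0.54, 2.02, -0.88, 0.41, 0.03]
1 0 [-0.6, 0.59, 1.81, -0.0, 0.75, -0.92]
1 30 [-0.73, 0.8, 1.49, 0.26, 1.32, -1.18]
1 50 [-0.78, 0.99, 1.28, 0.35, 1.68, -1.22]
1 55 [-0.79, 1.04, 1.23, 0.38, 1.76, -1.22]
1 60 [-0.8, 1.09, 1.18, 0.4, 1.85, -1.22]
-1 -35 [-0.36, 0.57, 2.09, -1.44, 0.46, -2.51]
-1 -30 [-0.4, 0.55, 2.06, -1.18, 0.42, -2.79]
-1 -25 None
-1 0 [-0.6, 0.59, 1.81, -0.0, 0.75, 2.22]
-1 30 [-0.73, 0.8, 1.49, 0.26, 1.32, 1.96]
-1 50 [-0.78, 0.99, 1.28, 0.35, 1.68, 1.92]
-1 55 [-0.79, 1.04, 1.23, 0.38, 1.76, 1.92]
-1 60 [-0.8, 1.09, 1.18, 0.4, 1.85, 1.92]
```

Sizes, heights and reach all agree: 38×47 mm by contour, upper face at 21–26 mm, and the flange on the −h side. Next I'll grasp it by the ends with the tool leaning −30°, lift, rotate to +60° and set it down.

```bash
cat > stand.py <<'E'
from plan import *
H=np.array([h[0],h[1],0]); D=np.array([0,0,-1.]); X=np.array([kx[0],kx[1],0])
def tilt(th):
    t=np.radians(th); z=D*np.cos(t)+H*np.sin(t); return np.c_[np.cross(X,z),X,z]
g=np.r_[C+0.009*h,0.0235]
def tcp(gp,th): return gp-0.003*tilt(th)[:,2]
M0=tilt(-30); p0=tcp(g,-30)
r.set_gripper(0.72,60)
go(p0-0.09*M0[:,2]+[0,0,.03],M0); r.move_linear(list(p0-0.03*M0[:,2])); r.move_linear(list(p0),vel=0.05)
print('at',np.round(r.current_tool_pos()-p0,4), r.current_contact_force())
r.set_gripper(0.0,60); print('grip',r.current_opening(),r.current_finger_force(),r.current_contact_force())
# knob in tool (lying: y down tilted 3 deg)
tl=np.radians(3.3); kz=H*np.cos(tl)+D*np.sin(tl); ky=np.cross(kz,X); Rk=np.c_[X,ky,kz]
ko=np.r_[C-0.020*h,0.013]; Tt=tool(); Rt=Tt[:3,:3]
o_t=Rt.T@(ko-Tt[:3,3]); R_t=Rt.T@Rk
r.move_linear(list(p0+[0,0,.12]),vel=0.12)
for th in (0,30,60): go(tcp(g+[0,0,.12],th),tilt(th))
M1=tilt(60); Rk1=M1@R_t; print('pred tilt deg',np.degrees(np.arccos(Rk1[2,2])))
cor=np.array([[a,b,0] for a in(-.025,.025) for b in(-.013,.013)])@Rk1.T+M1@o_t
low=cor[:,2].min(); pos=np.array([C[0],C[1],-low+0.002]); 
pos[:2]-= (M1@o_t)[:2]; print('place tcp',pos, 'open',r.current_opening())
np.save('place.npy',{'pos':pos,'M1':M1})
w=optics.get_image('wrist'); save('w2',w); s=optics.get_image('side'); save('s2',s)
cv2.imwrite('pics/c2.png',np.hstack([cv2.imread('pics/w2.png')[0:384,100:420],cv2.resize(cv2.imread('pics/s2.png')[180:340,200:400],(480,384))]))
r.move_linear(list(pos+[0,0,.01]),vel=0.12)
print(r.current_t(),r.current_tool_pos())
E
python3 stand.py
```

```text
at [0.     0.     0.0002] [-0.68331486  0.29459651  0.97561152]
grip 0.0020408598432204218 0.0 [ 0.73114375 -0.19582339 -0.27216613]
pred tilt deg 3.2998808004589693
place tcp [ 0.47498409 -0.27717863  0.03325307] open -0.0003018778378319322
12.1417 [ 0.47522349 -0.27736121  0.04388689]
```

View pics/c2.png

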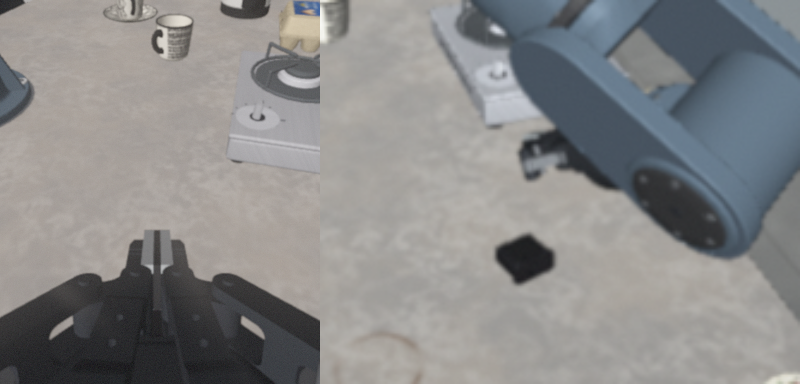

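The grasp missed: the opening went to 0, and the knob is still lying on the table. The shut fingers now hover above it. I'll retreat upward and look again.

```bash
python3 - <<'E'
from h import *
p=np.array(r.current_tool_pos()); print(r.current_contact_force())
r.move_linear(list(p+[0,0,.12]),vel=0.2)
go([0.489,-0.262,0.20],down(np.pi/2)); r.set_gripper(0.72)
T=tool(); w=optics.get_image('wrist'); np.save('w3.npy',{'im':w,'T':T}); save('w3',w); print(r.current_t())
a=cv2.imread('pics/w1.png')[100:210,200:320]; b=cv2.imread('pics/w3.png')[100:210,200:320]
cv2.imwrite('pics/c3.png',cv2.resize(np.hstack([a,b]),None,fx=3.3,fy=3.3,interpolation=cv2.INTER_CUBIC))
print(open('/dev/null').read()); 
Z=cloud(w,T)
# fingertip geometry at this opening: depth of fingers in tool frame
E
sed -i "s/'w1.npy'/__import__('os').environ.get('W','w1.npy')/" plan.py; W=w3.npy python3 plan.py | head -12
```

```text
[-0.82429759  0.37198211 -0.19494775]
14.5

size [0.0375 0.0475] h [-0.32390615  0.9460892 ] 108.899315 centre [ 0.4706703 -0.2646922] z pct [0.02066816 0.02276678 0.02558485]
-0.02 -0.0238 0.0238
-0.015 -0.022 0.0215
-0.01 -0.0216 0.0215
-0.005 -0.0215 0.0215
0.0 -0.0218 0.0215
0.005 -0.0217 0.0215
0.01 -0.0217 0.0215
0.015 -0.0212 0.0215
depth centre [ 0.47007218 -0.26491846] -0.018532850901152028 0.020921404773938657
1 -35 [-0.37, 0.57, 2.09, -1.45, 0.46, 0.64]
1 -30 [-0.4, 0.55, 2.06, -1.18, 0.41, 0.35]
```

View pics/c3.png

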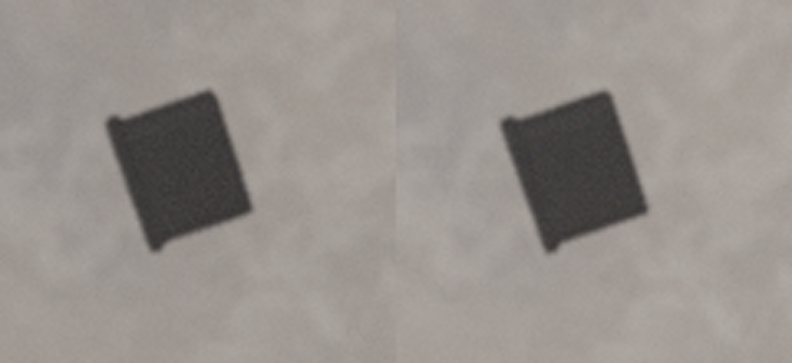

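The knob hasn't moved at all, so the fingers never touched it. I'll check the real fingertip position in the tool frame against the stated overhang using depth, and look with the tool down over the knob.

```bash
python3 - <<'E'
from h import *
def tips(tag):
    T=tool(); w=optics.get_image('wrist'); P=cloud(w,T); Q=(P-T[:3,3])@T[:3,:3]
    k=(w['depth']>0)&(Q[...,2]<0.05)&(Q[...,2]>-0.06)&(abs(Q[...,0])<0.03)&(abs(Q[...,1])<0.07)
    q=Q[k]; print(tag,r.current_opening(),'n',len(q),'zmax pct',np.percentile(q[:,2],[50,90,99,100]).round(4),'x',np.percentile(q[:,0],[1,50,99]).round(3),'|y|',np.percentile(abs(q[q[:,2]>q[:,2].max()-.01][:,1]),[0,50,100]).round(3)); return w
tips('0.72'); r.set_gripper(0.0); w=tips('shut'); r.set_gripper(0.72)
from plan import C,h,kx
a=np.arctan2(kx[1],kx[0]); M=down(a); p=np.r_[C+0.002*h,0.06]
go(p+[0,0,.06],M); r.move_linear(list(p),vel=.1); print(r.current_tool_pos()-p, T if 0 else '')
s=optics.get_image('side'); save('s4',s); w=tips('at60'); save('w4',w); print(r.current_t())
cv2.imwrite('pics/c4.png',np.hstack([cv2.imread('pics/w4.png')[:,60:450],cv2.resize(cv2.imread('pics/s4.png')[220:320,230:330],(384,384),interpolation=cv2.INTER_CUBIC)]))
E
```

```text
0.72 0.7225683512246185 n 3831 zmax pct [-0.0458 -0.0296 -0.0232 -0.0204] x [-0.011  0.007  0.011] |y| [0.03  0.031 0.044]
shut 0.000868431238508504 n 2466 zmax pct [-0.0441 -0.0269 -0.0207 -0.019 ] x [-0.01   0.01   0.013] |y| [0.    0.005 0.013]
[ 0.00030177 -0.00016893  0.00042807] 
at60 0.7178491460108694 n 7426 zmax pct [-0.0253  0.0392  0.0475  0.0497] x [-0.02   0.006  0.018] |y| [0.    0.018 0.026]
17.7917
```

View pics/c4.png

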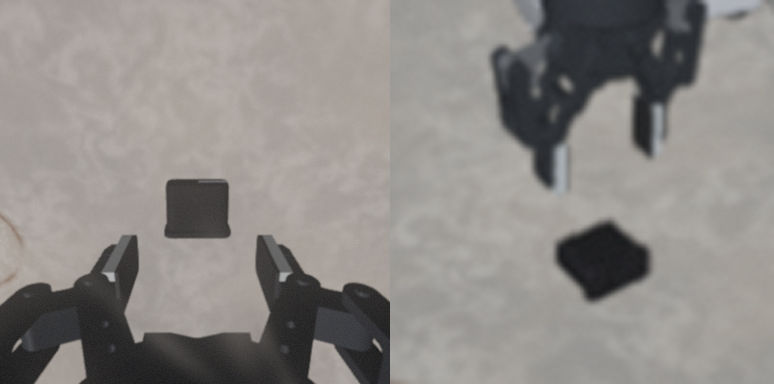

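Wrist depth puts the shut fingertips about 19 mm *behind* the reported TCP rather than 22 mm ahead, which explains the miss. The side view also shows them well above the knob. I'll cross-check with the side camera's depth before changing anything.

```bash
python3 - <<'E'
from h import *
T=tool(); print(T[:3,3], r.finger_overhang)
for n in('side','top'):
    im=optics.get_image(n); Z=cloud(im); Q=(Z-T[:3,3])@T[:3,:3]
    k=(im['depth']>0)&(abs(Q[...,0])<.03)&(abs(Q[...,1])<.065)&(Z[...,2]>0.032)&(Z[...,2]<0.2)
    z=np.sort(Z[k][:,2]); print(n,len(z),z[:5].round(4),np.percentile(z,[2,5]).round(4) if len(z) else '')
    if n=='side':
        q=Q[k]; q=q[q[:,2]>q[:,2].max()-.012]; print(q[np.argsort(-q[:,2])][:12].round(4).tolist(), 'table z near', np.median(Z[290:320,230:330,2]))
E
```

```text
[ 0.47058547 -0.26311502  0.06071023] 0.022
side 1360 [0.0836 0.0842 0.0846 0.0847 0.0849] [0.0914 0.0986]
[[0.0038, 0.0315, -0.0229], [-0.007, 0.0324, -0.0235], [-0.0077, -0.036, -0.0239], [-0.0036, -0.0361, -0.024], [0.0068, 0.0307, -0.0242], [-0.0061, -0.035, -0.0252], [-0.0027, -0.0355, -0.026], [-0.007, 0.0323, -0.0265], [-0.0015, 0.0305, -0.0267], [-0.006, 0.0301, -0.0267], [0.0025, 0.0305, -0.0271], [0.0069, 0.0307, -0.0272]] table z near 0.0006795023596024574
top 183 [0.0908 0.0915 0.0938 0.0938 0.0953] [0.0948 0.1047]
```

Both cameras agree. The tips sit at tool z ≈ −0.019 shut and about −0.023 at this opening, so the actual grasp point is about 38 mm behind the reported TCP. `finger_overhang` doesn't match the mounted fingers, so I'll use the measured value and repeat the grasp, this time stopping if nothing is held.

```bash
sed -i -e 's/gp-0.003\*tilt(th)\[:,2\]/gp+0.038*tilt(th)[:,2]/' -e "s/^r.set_gripper(0.72,60)/r.move_linear(list(np.array(r.current_tool_pos())+[0,0,.08]),vel=.2)\nr.set_gripper(0.72,60)/" -e "s/^# knob in tool.*/if r.current_opening()<0.3: raise SystemExit('missed')/" -e "s/for th in (0,30,60): go/for th in (-15,0,15,30,45,60): go/" -e "s/low+0.002/low+0.003/;s/w2/w5/g;s/s2/s5/g;s/c2/c5/g" stand.py
W=w3.npy python3 stand.py
```

```text
at [0.0001 0.0001 0.0002] [-0.65598088 -0.30730687 -0.17651794]
grip 0.5225146842443109 60.22723697125912 [-2.01163036  2.66144333  5.6153357 ]
pred tilt deg 3.2627549508331177
place tcp [ 0.46372068 -0.2439749   0.01381918] open 0.5241126481298891
26.05 [ 0.46397817 -0.24413925  0.02439954]
```

View pics/c5.png

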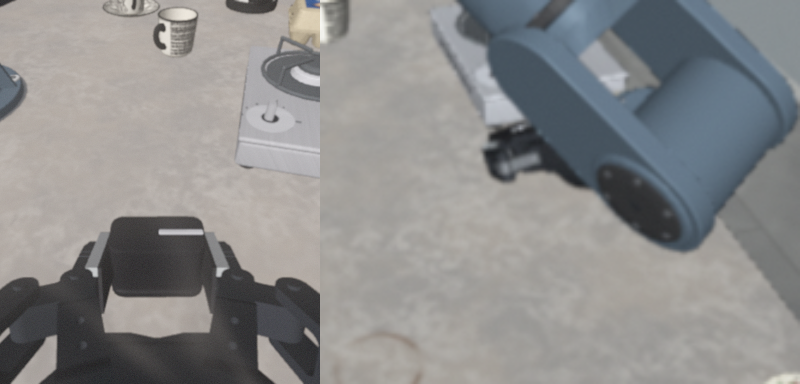

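The knob is held with its top up, and the pointer is at (180,232) on the +x end. I'll lower it, release, back off, and verify from above.

```bash
python3 - <<'E'
from h import *
d=np.load('place.npy',allow_pickle=True).item(); pos,M1=d['pos'],d['M1']
f0=np.array(r.current_contact_force())
for dz in np.arange(.008,-.006,-.002):
    r.move_linear(list(pos+[0,0,dz]),vel=.03); f=np.array(r.current_contact_force())-f0
    print(round(dz,3),f.round(1))
    if f[2]>4: break
r.set_gripper(0.72); r.sleep(.2)
p=np.array(r.current_tool_pos()); r.move_linear(list(p-0.07*M1[:,2]+[0,0,.01]),vel=.15)
go([0.489,-0.262,0.20],down(np.pi/2))
T=tool(); w=optics.get_image('wrist'); np.save('w6.npy',{'im':w,'T':T}); save('w6',w); print(r.current_t())
im=optics.get_image('side');np.save('s6.npy',im,allow_pickle=True)
cv2.imwrite('pics/c6.png',cv2.resize(w['pixels'][60:240,150:370,::-1],None,fx=3,fy=3,interpolation=cv2.INTER_CUBIC))
Z=cloud(w,T); k=(Z[...,2]>.015)&(Z[...,2]<.06)&(abs(Z[...,0]-.471)<.05)&(abs(Z[...,1]+.265)<.05); print(k.sum(),np.percentile(Z[k][:,2],[5,50,95]))
kt=k&(Z[...,2]>.034); print(cv2.minAreaRect((Z[kt][:,:2]*1000).astype(np.float32)))
E
```

```text
0.008 [ 1.2 -0.3 -0.7]
0.006 [ 1.3  0.4 -0.6]
0.004 [ 1.1 -0.6 -1. ]
0.002 [ 2.1 -0.  -0.3]
0.0 [ 0.6 -0.3 -0.3]
-0.002 [1.6 0.  1.6]
-0.004 [ 0.8 -2.4 13.1]
29.9833
849 [0.03208627 0.03973038 0.04097112]
((471.8072509765625, -265.31781005859375), (45.67033004760742, 21.91196060180664), 18.600534439086914)
```

View pics/c6.png

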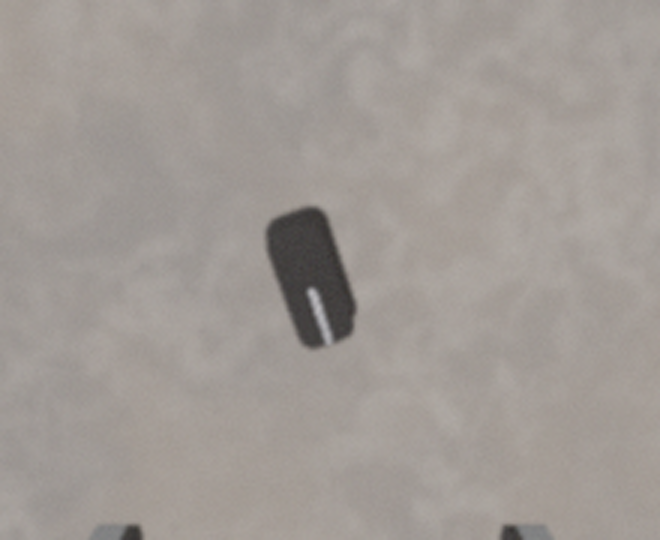

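The knob now stands upright: top at 40 mm, footprint 45.7×21.9 mm, yaw +18.6°, pointer towards +x at crop (320,315). Next I'll measure the spindle with the wrist camera and the cooker's yaw from the top view.

```bash
python3 - <<'E'
from h import *
sp=np.array([.517,.031])
M=down(np.radians(92.5))
go([.50,-.12,.22],M); go([sp[0]+.013,sp[1],.14],M)
T=tool(); w=optics.get_image('wrist'); np.save('w7.npy',{'im':w,'T':T}); save('w7',w)
t=optics.get_image('top'); np.save('t7.npy',t); print(r.current_t(),T[:3,3])
Z=cloud(w,T); k=(Z[...,2]>.066)&(Z[...,2]<.086)&(np.hypot(Z[...,0]-sp[0],Z[...,1]-sp[1])<.02)
zz=Z[k]; print(len(zz),np.percentile(zz[:,2],[5,50,95]).round(4)); kt=k&(Z[...,2]>.075)
print('spindle top depth-mean',Z[kt].mean(0),np.ptp(Z[kt],axis=0), 'px',np.argwhere(kt).mean(0))
for n,im,ZZ in(('top',optics.get_image('top'),None),('w',w,Z)):
    ZZ=cloud(im) if ZZ is None else ZZ
    kk=(abs(ZZ[...,2]-.055)<.006)&(ZZ[...,0]>.42)&(ZZ[...,0]<.72)&(ZZ[...,1]>-.06)&(ZZ[...,1]<.32)
    print(n,kk.sum(),cv2.minAreaRect((ZZ[kk][:,:2]*1000).astype(np.float32)))
r0,c0=np.argwhere(kt).mean(0).astype(int); r0=max(r0,75);c0=max(c0,100)
cv2.imwrite('pics/c7.png',cv2.resize(w['pixels'][r0-75:r0+75,c0-100:c0+100,::-1],None,fx=4,fy=4,interpolation=cv2.INTER_CUBIC)); print('crop',r0-75,c0-100)
E
```

```text
31.4917 [0.53044393 0.02971577 0.14036527]
255 [0.0687 0.0781 0.0797]
spindle top depth-mean [0.51943151 0.03102232 0.07818228] [0.01075515 0.01442256 0.00520528] px [184.8952381  258.72857143]
top 3140 ((576.5906372070312, 127.28384399414062), (200.5970916748047, 276.8251647949219), 4.060818672180176)
w 43611 ((579.560791015625, 125.26724243164062), (199.5919952392578, 279.54339599609375), 4.078187942504883)
crop 109 158
```

View pics/c7.png

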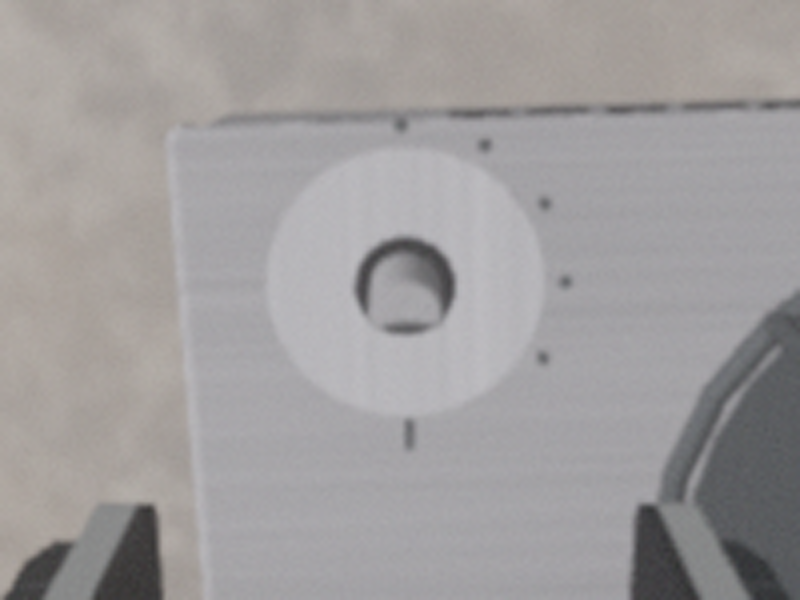

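The spindle's D shows at crop (405,285), with its flat and the dash (409,434) towards cooker +x. Both views give a cooker yaw of 4.07° and a size of 200×280, and the spindle axis comes out at about (0.521, 0.031) by both routes. Now I'll grip the knob from above, lift it, carry it above the spindle and measure it in the hand.

```bash
python3 - <<'E'
from h import *
d=np.load('w7.npy',allow_pickle=True).item(); 
print('dial',onplane(d['im'],[[158+406/4-.375,109+281/4-.375]],.056,d['T']))
# grey-level check: dial disc circle fit done by eye; grasp
kc=np.array([.4718,-.2653]); M=down(np.radians(108.6)); zg=-0.010
r.set_gripper(.6,70)
go([.48,-.15,.22],M); go([*kc,.09],M); r.move_linear([*kc,zg],vel=.1)
print('at',r.current_contact_force())
r.set_gripper(0.0,70); print('grip',r.current_opening(),r.current_finger_force(),r.current_tool_pos())
if r.current_opening()<.15: raise SystemExit('missed')
r.move_linear([*kc,.13],vel=.2)
M2=down(np.radians(94.07)); S=np.array([.5212,.0310])
go([*S,.14],M2); print(np.degrees(np.arctan2(tool()[1,1],tool()[0,1])))
T=tool(); w=optics.get_image('wrist'); np.save('w8.npy',{'im':w,'T':T}); save('w8',w); print(r.current_t(),T[:3,3])
Q=(cloud(w,T)-T[:3,3])@T[:3,:3]
k=(w['depth']>0)&(abs(Q[...,0])<.04)&(abs(Q[...,1])<.009)&(abs(Q[...,2]+.05)<.012)
q=Q[k]; zt=np.percentile(q[:,2],[1,5,25,50,75]); print(len(q),zt.round(4))
tp=q[abs(q[:,2]-zt[1])<.004]; print('top x range',np.percentile(tp[:,0],[.5,1,50,99,99.5]).round(4), 'y',np.percentile(tp[:,1],[1,99]).round(4))
cv2.imwrite('pics/c8.png',cv2.resize(w['pixels'][150:384,100:420,::-1],None,fx=2.4,fy=2.4,interpolation=cv2.INTER_CUBIC))
E
```

```text
dial [[0.52041554 0.03155143 0.056     ]]
at [-0.12728287  0.24501487  0.17433438]
grip 0.2466420931210565 68.96615872830353 [ 0.47219536 -0.26560081 -0.00940326]
94.06051968824033
36.95 [0.52112427 0.0302628  0.13956614]
4160 [-0.0505 -0.05   -0.0494 -0.049  -0.0486]
top x range [-0.0211 -0.0208  0.0032  0.0233  0.0234] y [-0.0089  0.0088]
```

View pics/c8.png

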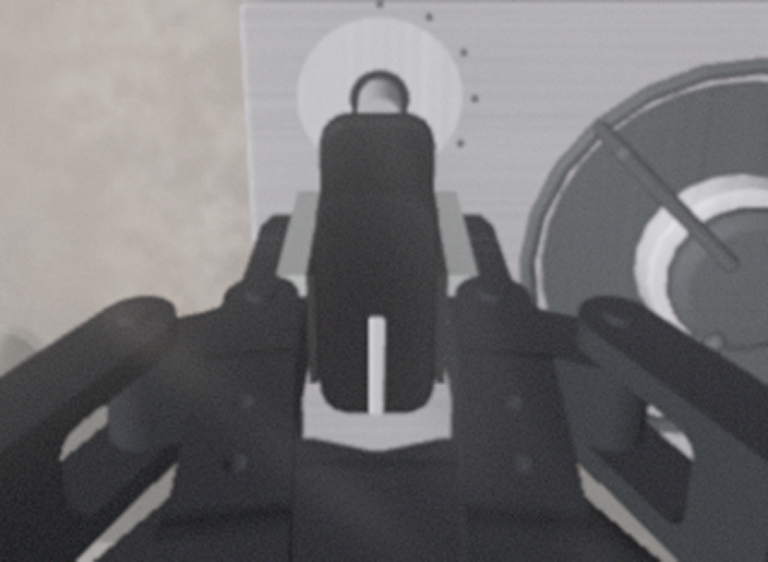

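The knob is held square (24.7% open ≈ 21 mm) with the pointer towards the dash. Next I'll compute its in-hand offset from the pointer line, descend with force checks, and search only if it lands on the spindle's tip.

```bash
cat > ins.py <<'E'
from h import *
d=np.load('w8.npy',allow_pickle=True).item(); w,T=d['im'],d['T']
P=onplane(w,[[100+376/2.4,150+317/2.4],[100+376/2.4,150+412/2.4]],T[2,3]+.0495,T); q=(P-T[:3,3])@T[:3,:3]; print('pointer in tool',q.round(4).tolist())
off=np.array([.0010,q[:,1].mean(),0]); print('off',off)
S=np.array([.5208,.0312]); zg=-.0094; M2=down(np.radians(94.07))
base=np.r_[S,0]-M2@off
def at(dx,dy,kz,vel=.04): 
    r.move_linear([base[0]+dx,base[1]+dy,kz+zg],R.from_matrix(M2).as_quat().tolist(),vel=vel); r.sleep(.04)
    return np.array(r.current_contact_force())-f0
r.sleep(.1); f0=np.mean([r.current_contact_force() for _ in range(3)],0)
at(0,0,.086,.1); f0=f0+at(0,0,.0835)
ok=False
for kz in (.081,.079,.077,.075,.072):
    f=at(0,0,kz); print(kz,f.round(1))
    if f[2]>2.5: break
else: ok=True
if not ok:
    a=0
    for i in range(40):
        a+=1.0 if i<6 else .7; rad=min(.0005+.00009*i,.0035); dx,dy=rad*np.cos(a),rad*np.sin(a)
        f=at(dx,dy,.0765); print(i,(1e3*np.array([dx,dy])).round(2),f.round(1))
        if abs(f[2])<1.5:
            f=at(dx,dy,.073); print('deeper',f.round(1))
            if f[2]<2.5: ok=True; break
        if r.current_t()>58: break
else: dx=dy=0
print(ok,r.current_t(),r.current_tool_pos()); np.save('ins.npy',[base[0]+dx,base[1]+dy,*f0])
E
python3 ins.py
```

```text
pointer in tool [[-0.0005, 0.0002, -0.0495], [-0.0212, 0.0002, -0.0495]]
off [0.001      0.00018489 0.        ]
0.081 [ 0.3 -0.8 -0.4]
0.079 [ 0.3 -0.5 -0.3]
0.077 [-0.3  0.2 -0.1]
0.075 [0.7 0.3 0. ]
0.072 [0.8 0.7 0.1]
True 39.625 [0.52175511 0.03108476 0.06248047]
```

It slid in on the first try, with no force at 7 mm depth. Now I'll push it home and press against the spring.

```bash
python3 - <<'E'
from h import *
b=np.load('ins.npy'); zg=-.0094; f0=b[2:]
for kz in (.068,.066,.064,.062,.060,.0585,.0577):
    r.move_linear([b[0],b[1],kz+zg],vel=.03); r.sleep(.08); f=np.array(r.current_contact_force())-f0
    print(kz,f.round(1),(r.current_tool_pos()[2]-zg).round(4))
    if f[2]>14: break
r.sleep(.3); print(r.current_opening(),r.current_finger_force(),r.current_t())
T=tool(); w=optics.get_image('wrist'); save('w9',w)
Z=cloud(w,T); Q=(Z-T[:3,3])@T[:3,:3]
k=(w['depth']>0)&(abs(Q[...,0])<.02)&(abs(Q[...,1])<.008)&(abs(Q[...,2]+.05)<.012); print('knob top z',np.median(Z[k][:,2]))
k=(Z[...,0]>.49)&(Z[...,0]<.56)&(Z[...,1]>.065)&(Z[...,1]<.08)&(abs(Z[...,2]-.055)<.01);print('cooker top z',k.sum(),np.median(Z[k][:,2]))
cv2.imwrite('pics/c9.png',cv2.resize(w['pixels'][150:384,100:420,::-1],None,fx=2.4,fy=2.4,interpolation=cv2.INTER_CUBIC))
E
```

```text
0.068 [0.6 0.3 0.3] 0.0679
0.066 [ 0.5 -0.6 -1. ] 0.066
0.064 [1.8 0.3 2.4] 0.0642
0.062 [1.2 0.  4.5] 0.0621
0.06 [ 1.9 -0.2  5.2] 0.0601
0.0585 [ 2.2 -0.5  5.7] 0.0586
0.0577 [ 1.  -0.5  7.2] 0.0579
0.24574440331203848 68.93877880899834 42.2917
knob top z 0.09765527029001429
cooker top z 2269 0.054715461555076284
```

View pics/c9.png

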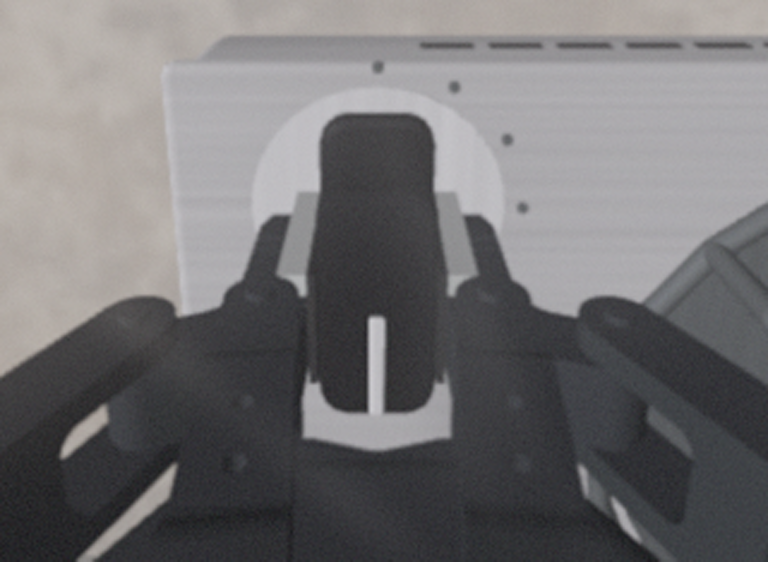

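The view shows the knob seated over the dial with its pointer line at (376,365) running towards the dash. The force rose from the home height and reached 7.2 N at about 7 mm of travel. The knob top at 97.7 mm agrees with that, so I'm handing in.

```bash
python3 -c "
from cell import r
print(r.current_contact_force(), r.current_finger_force()); print(r.hand_in())"
```

```text
[ 1.50198329 -0.1454843   5.43663048] 68.94008291866166
the job is handed in; nothing more can be done
None
```

The job is handed in at about 42 s: the knob was stood upright, then fitted flat to flat on the spindle and pressed in about 7 mm, still gripped at 69 N; no verdict was returned, and the first grasp missed because the fingertips sit about 41 mm farther back than `finger_overhang` says.

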